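# Bring the grinding dish over the spice cup, ball centred

## Robot

A 6-joint arm with a two-finger parallel gripper is mounted at the origin on a cart in front of the work surface, level with it; the furniture and walls round the work are solid. World frame = base frame: x ahead of the robot, y to its left, z up, the work surface at z = 0. Lengths are in m, angles in rad, forces in N, time in s.
With the tool pointing down it reaches from about 0.35 to 0.875 m from the base axis. Payload 15.5 kg.
Tool frame: the origin (TCP) lies between the finger pads; the fingertips stand 14 mm ahead of it and the grasp point (between the pads) lies 5 mm behind it; z points along the fingers, y is the line along which they close (so a half turn about z gives the same grasp; the last joint's range is limited). The gripper opens to 85 mm and grips with 20 to 120 N. Pads are 22 mm wide; open, the fingers measure 114 mm over their backs; the gripper's body (76 mm by 85 mm) begins 54 mm behind the grasp point. The pads swing forward as they close: fully open they stand 13 mm farther back than shut.
Start: joints at [1.208, 0.494, 1.345, -0, 1.302, -0.096], TCP at [0.165, 0.603, 0.245] pointing down, gripper open.
Joint ranges: [-2.91, 2.91], [-0.82, 2.16], [0.22, 2.67], [-1.22, 4.37], [0.12, 2.79], [-3.08, 3.08]. Speed limits (rad/s): [1.89, 1.89, 2.57, 3.01, 3.01, 3.01].

## Interface

Orientations are given as a unit quaternion [x, y, z, w].
In Python, from station import env gives the robot as it stands. The module is installed in compiled form; this text tells all that it offers.
- The arm moves only by the tool drive_tool, never from a script. Its argument "motion" is a list of rows, each a list of 5 numbers: the closure, from 0 (fully open) to 1 (shut), then the shift along the tool's x, y, z in mm, then the turn about the tool's z in degrees. A call has 1 to 5 rows; each row shifts and turns the commanded pose from where the row before left it, along the tool's axes as they then stand; what a row does not reach is not made up. A row lasts 1/10 s, in which the tool goes at most 50 mm and 8.59 degrees, less where a joint would pass 70% of its speed; a pose out of reach is approached as far as the arm can. A call with a gripper value outside its range is refused whole. The fingers move at their own pace and stop on an object; the grip force is fixed at half the most. Time passes only in rows, so rows that do not move let the fingers close. It gives the time, the measured TCP pose, the force, the opening and the grip force at its end, in the units of the state.
- env.get_state(): the state, without advancing time (a new reading comes with each control period).
- env.snapshot(name): name is "scene" or "top" or "wrist"; returns the picture (480x640x3 uint8, red, green, blue); there is no depth.
- env.camera_model(name): a dict with "fx", "fy", "cx", "cy" (pixels), "position" and "rotation" of the camera in the world; the wrist camera has in their place "hand_eye" (4x4, takes a point from camera to tool coordinates, whose origin is the TCP and whose axes are the flange's). Camera axes: x right, y up, looking along -z (the intrinsics and any distortion apply to the point x, -y, -z); pixel columns grow to the right and rows downward; lengths in m; the calibration is good to about 2 mm. A picture is of the moment at which its call begins: read the wrist's pose just before it. camera_model takes no time and is no camera call.
- env.sign_off(): hands the job in; it is judged then, once.
The state is a dict: "t": time; "joint_pos": joint angles; "qd": joint speeds; "tau": joint torques, N m; "tool_pos": TCP position; "tcp_rot": TCP orientation; "ft_force": force on the tool from outside, world axes, zero at the start; "torque": the same for the moment, N m; "opening": finger opening in m; "gripper_force": force on a finger pad.
Only numpy, scipy, OpenCV 4.12 (cv2) and the standard library are available. Lean on these libraries where they do the work, as an engineer would, in place of code of your own. Each camera call takes 0.05 s, during which the arm holds its last target. There are 200 camera calls.

## Task

Get ready to pour ground spice: first stand the small black handleless cup upright on the round cork coaster, its foot wholly on the cork, and let go of it. Then lift the wooden grinding dish straight up off the worktop with the marble ball loose in it and, once it is clear, turn it a quarter turn so that its spout points to the front edge of the worktop (the robot's side) and square to that edge, keeping it level all the time so that the ball stays in the middle. Finish still holding the dish level and steady in the air on the far side of the cup, with the tip of the spout a few centimetres above the cup's mouth, and leave everything else where it stands.

Things in the scene. Friction and masses are not known exactly. Their poses are not given: they have to be found in the camera images.
- dish: round wooden grinding dish, 140 mm across, 0.2 kg, with a bridge handle. Origin: centre of its underside; z up; the spout points along -x, at the start to the robot's right (+/-22 degrees); left or right of the coaster. Inside: flat middle, radius 14 mm, then a 12-degree slope up to the rimless edge (20 mm high): tilts and jerks let the ball roll
- dish_grip (a point): middle of the bridge handle's level wooden grip bar, straight above the dish's middle, 82 mm above its underside. The bar is 14 mm thick (along the dish's x), 66 mm long (along its y), 16 mm high; 33 mm of space between bar and ball. Thin brass legs carry it at y = +/-61 mm
- dish_middle (a point): centre of the dish's inner floor, 9 mm above its underside
- dish_spout (a point): tip of the dish's spout, 90 mm from the dish's middle in the dish's -x direction, 25 mm above its underside
- ball_center (a point): centre of the loose white marble ball, 32 mm in diameter, 45 g, lying in the middle of the dish
- cup: small straight-sided black stoneware cup without handle, 56 mm in diameter, 50 mm high, wall 3.5 mm, open at the top, 0.12 kg. Origin: centre of its underside, z up. It stands on the worktop to the right or to the left of the coaster, on the other side from the dish
- coaster: round cork coaster, 90 mm in diameter, 4 mm thick, fixed flat on the worktop. Origin: centre of its underside; its x points straight away from the robot, square to the front edge of the worktop, whatever its place
- pinch_bowl: bystander: white round bowl 105 mm across, 51 mm high, stands behind the work; origin: centre of its underside
- mug: bystander: white mug with a handle, 98 mm high, at the back left; origin: centre of its underside
- salt_shaker: bystander: glass salt shaker with grey top, 44 mm across, 90 mm high, at the back right; origin: centre of its underside
- soap_bar: bystander: cream bar of soap 40 x 58 x 22 mm, lying near the front edge; origin: centre of its underside
- tea_spoon: bystander: steel teaspoon 130 mm long, lying near the front edge; origin: its middle, on its underside
Things that resemble listed ones, but are neither listed nor needed, are in the scene too. There is more than one size of the coaster; the job needs the smallest.

How it is judged:
By the outcome, as a careful person would: the job done as asked, in the order asked, and still so for the second after the job is handed in, while the arm keeps its last pose, push and grip.
It also fails if it takes over 72 s, if anything falls off the work surface, if the arm or the gripper's body presses on something with over 40 N, if the wrist force passes 120 N, or if a joint passes its speed limit or range.

## Working session

There is one attempt and no reset: what is moved stays moved. The work goes in short steps, Python scripts to look and compute and a tool call to move; the robot and the scene stay as the last step left them, time stands still between calls to the robot, and variables do not carry over. Pictures are saved under pics/ and viewed, at most 10 in all, crops included, and the job is handed in when it is done.

Besides the shell and the picture viewer there is one more tool, called after ">>>" as name(argument=value, ...) on one line, values as JSON. drive_tool: Moves the arm, as the interface text tells. Its arguments: {"type":"object","properties":{"motion":{"type":"array","items":{"type":"array","items":{"type":"number"}}}},"required":["motion"]}

```bash
mkdir -p pics
python3 - <<'E'
from station import env
import cv2,numpy as np
for n in("scene","top"):
    im=env.snapshot(n); cv2.imwrite(f"pics/{n}0.png",im[:,:,::-1]); m=env.camera_model(n); print(n,m)
s=env.get_state(); print({k:np.round(v,3) for k,v in s.items()}); print(env.camera_model("wrist"))
E
```

```text
scene {'fx': 475.8256735325211, 'fy': 475.8256735325211, 'cx': 317.7826674517489, 'cy': 233.1977622025825, 'position': array([-0.51446202, -0.69458672,  0.61954176]), 'rotation': array([ 0.47432851, -0.27845559, -0.40115534,  0.73249528])}
top {'fx': 612.931685379258, 'fy': 612.931685379258, 'cx': 312.34713505666275, 'cy': 236.66513587362414, 'position': array([ 0.35246015, -0.05643809,  1.76503729]), 'rotation': array([-0.03816258,  0.03901151,  0.71024469, -0.7018363 ])}
{'t': np.float64(0.1), 'joint_pos': array([ 1.208,  0.494,  1.346,  0.   ,  1.303, -0.096]), 'qd': array([-0.   , -0.002, -0.003,  0.001,  0.001, -0.001]), 'tau': array([ 1.0000e-03, -8.8359e+01, -3.8456e+01, -0.0000e+00,  5.0000e-03,
       -0.0000e+00]), 'tool_pos': array([0.165, 0.602, 0.245]), 'tcp_rot': array([ 0.133,  0.991, -0.001, -0.   ]), 'ft_force': array([-0.077, -0.976,  0.105]), 'torque': array([0.03 , 0.   , 0.018]), 'gripper_force': np.float64(0.0), 'opening': np.float64(0.086)}
{'fx': 391.9125033882546, 'fy': 391.9125033882546, 'cx': 328.6351705901048, 'cy': 241.92884683543488, 'hand_eye': array([[-5.62951581e-04,  9.66087597e-01,  2.58213940e-01,
         6.56855270e-02],
       [ 9.99998935e-01,  1.96185458e-04,  1.44615989e-03,
        -4.93004315e-04],
       [ 1.34645932e-03,  2.58214479e-01, -9.66086678e-01,
        -1.28185963e-01],
       [ 0.00000000e+00,  0.00000000e+00,  0.00000000e+00,
         1.00000000e+00]])}
```

View pics/top0.png

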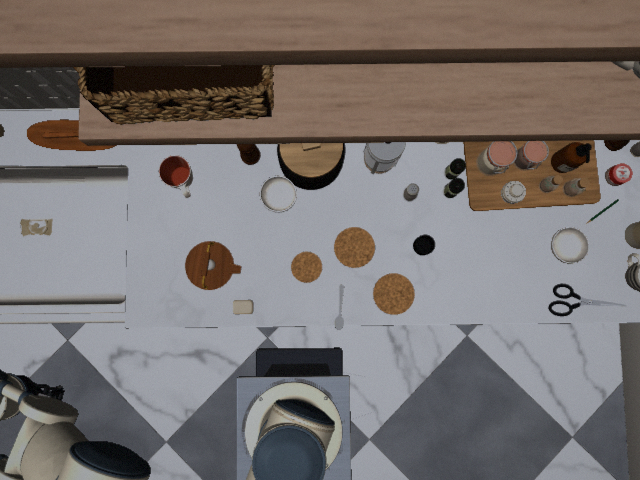

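View pics/scene0.png

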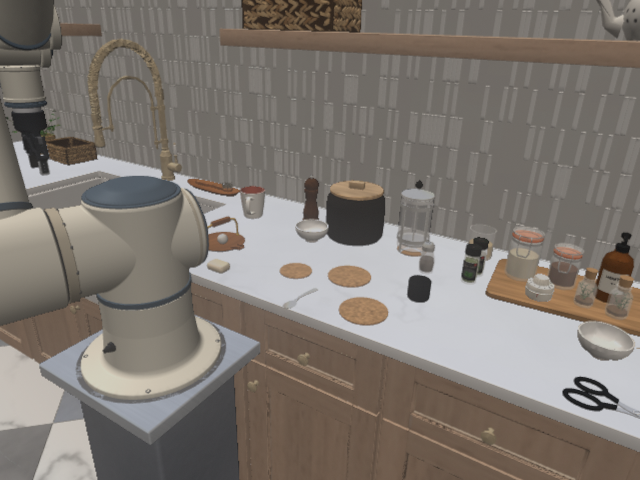

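Top view: dish at (210,265) with its spout toward (238,268). Coaster candidates are (307,267) smallest, (355,247) and (394,294). Cup candidates are (424,245), the open black cup, and the black-lidded jars at (455,168) and (455,187). I choose coaster (307,267) and cup (424,245), and check both in a crop.

```bash
cat > h.py <<'E'
from station import env
import cv2,numpy as np
from scipy.spatial.transform import Rotation as R
def pose(n,s=None):
    m=env.camera_model(n)
    if n=="wrist":
        s=s or env.get_state(); T=np.eye(4); T[:3,:3]=R.from_quat(s["tcp_rot"]).as_matrix(); T[:3,3]=s["tool_pos"]
        H=T@m["hand_eye"]; return m,H[:3,:3],H[:3,3]
    return m,R.from_quat(m["rotation"]).as_matrix(),np.array(m["position"])
def w(n,uv,z,s=None):
    m,Rm,p=pose(n,s); uv=np.atleast_2d(uv).astype(float)
    d=np.c_[(uv[:,0]-m["cx"])/m["fx"],-(uv[:,1]-m["cy"])/m["fy"],-np.ones(len(uv))]@Rm.T
    return p+d*((z-p[2])/d[:,2])[:,None]
def pix(n,P,s=None):
    m,Rm,p=pose(n,s); q=(np.atleast_2d(P)-p)@Rm
    return np.c_[m["cx"]-m["fx"]*q[:,0]/q[:,2],m["cy"]+m["fy"]*q[:,1]/q[:,2]]
def snap(n,name):
    s=env.get_state(); im=env.snapshot(n)[:,:,::-1].copy(); cv2.imwrite(f"pics/{name}.png",im); return s,im
def circ(n,pts,z,s=None):
    P=w(n,pts,z,s)[:,:2].astype(np.float32); (c,r)=cv2.minEnclosingCircle(P); return np.array(c),r
E
python3 - <<'E'
from h import *
im=cv2.imread("pics/top0.png"); hsv=cv2.cvtColor(im,cv2.COLOR_BGR2HSV)
def blob(mask,seed):
    n,l=cv2.connectedComponents(mask.astype(np.uint8)); y,x=np.where(l==l[seed[1],seed[0]]); return np.c_[x,y]
sat=hsv[:,:,1]>90
for nm,sd,z in(("coaster",(307,267),.004),("c2",(355,247),.004),("c3",(394,294),.004)):
    print(nm,circ("top",blob(sat,sd),z))
print("cup",circ("top",blob(im.max(2)<70,(424,245)),.05))
b=blob(sat,(198,265)); h=cv2.convexHull(b)[:,0]
P=w("top",h,.02)[:,:2]; c=P.mean(0)
print("dish hull"); print(np.round(P,3).tolist())
for nm,p,z in(("spout",(241,268),.025),("ball",(211,265),.025),("bowl",(279,194),.05),("mug",(175,170),.098),("salt",(411,190),.09),("soap",(243,307),.02),("spoon1",(341,287),0),("spoon2",(339,327),0),("edge",(400,326),0),("edge",(200,326),0),("pot",(311,145),.15),("press",(384,150),.18)): print(nm,np.round(w("top",p,z)[0],3))
cv2.imwrite("pics/crop0.png",cv2.resize(im[180:320,170:450],None,fx=2.8,fy=2.8,interpolation=cv2.INTER_CUBIC))
E
```

```text
coaster (array([ 0.4591347 , -0.04084399]), 0.04389772564172745)
c2 (array([ 0.51414782, -0.17962079]), 0.0584426075220108)
c3 (array([ 0.37974218, -0.28947151]), 0.05860770493745804)
cup (array([ 0.51436412, -0.37156126]), 0.030899668112397194)
dish hull
[[0.448, 0.147], [0.445, 0.15], [0.414, 0.19], [0.409, 0.198], [0.4, 0.215], [0.398, 0.227], [0.398, 0.247], [0.401, 0.258], [0.41, 0.275], [0.424, 0.289], [0.433, 0.295], [0.447, 0.301], [0.461, 0.304], [0.473, 0.304], [0.487, 0.301], [0.492, 0.299], [0.507, 0.29], [0.521, 0.276], [0.529, 0.262], [0.532, 0.25], [0.532, 0.219], [0.529, 0.208], [0.517, 0.19], [0.508, 0.182], [0.462, 0.147]]
spout [0.456 0.144 0.025]
ball [0.466 0.229 0.025]
bowl [0.663 0.034 0.05 ]
mug [0.725 0.318 0.098]
salt [ 0.663 -0.335  0.09 ]
soap [0.346 0.139 0.02 ]
spoon1 [ 0.4  -0.14  0.  ]
spoon2 [ 0.286 -0.133  0.   ]
edge [ 0.287 -0.307  0.   ]
edge [0.294 0.264 0.   ]
pot [ 0.778 -0.059  0.15 ]
press [ 0.754 -0.251  0.18 ]
```

View pics/crop0.png

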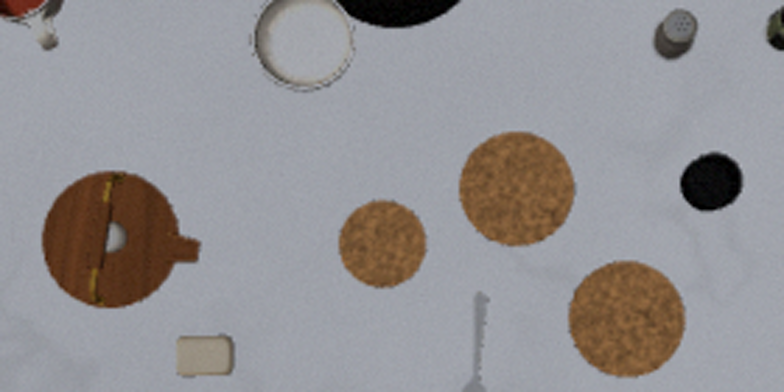

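The crop confirms it: the smallest cork coaster is at crop (382,244) and the open black cup at (711,182). Sizes match (coaster r 44 mm, cup r 31 mm including its wall). Moving toward the cup.

>>> drive_tool(motion=[[0,-31,-36,0,0],[0,-31,-36,0,0],[0,-31,-36,0,0],[0,-31,-36,0,0],[0,-31,-36,0,0]])

```text
t: 0.6
tool_pos: [0.2674, 0.3863, 0.2451]
tcp_rot: [0.133, 0.991, -0.0, -0.0]
ft_force: [2.0, 0.6, 1.4]
opening: 0.0857
gripper_force: 0.0
```

>>> drive_tool(motion=[[0,-31,-36,0,0],[0,-31,-36,0,0],[0,-31,-36,0,0],[0,-31,-36,0,0],[0,-31,-36,0,0]])

```text
t: 1.1
tool_pos: [0.3694, 0.1717, 0.2453]
tcp_rot: [0.133, 0.991, 0.0, 0.0]
ft_force: [0.8, 0.8, -0.1]
opening: 0.0858
gripper_force: 0.0
```

>>> drive_tool(motion=[[0,-31,-36,0,0],[0,-31,-36,0,0],[0,-31,-36,0,0],[0,-31,-36,0,0],[0,-17,-44,0,0]])

```text
t: 1.6
tool_pos: [0.4568, -0.0472, 0.2452]
tcp_rot: [0.134, 0.991, 0.0, 0.001]
ft_force: [1.3, 1.0, -0.7]
opening: 0.0855
gripper_force: 0.0
```

>>> drive_tool(motion=[[0,-20,-43,0,0],[0,-20,-43,0,0],[0,-20,-43,0,0],[0,-20,-43,0,0],[0,-20,-43,0,0]])

```text
t: 2.1
tool_pos: [0.4946, -0.2809, 0.2451]
tcp_rot: [0.134, 0.991, 0.0, -0.0]
ft_force: [1.1, 0.3, 0.8]
opening: 0.0856
gripper_force: 0.0
```

>>> drive_tool(motion=[[0,-20,-42,10,0],[0,-20,-42,10,0],[0,0,0,20,0],[0,0,0,0,0]])

```text
t: 2.5
tool_pos: [0.5098, -0.3705, 0.2024]
tcp_rot: [0.134, 0.991, 0.001, -0.002]
ft_force: [-0.1, 0.1, 1.1]
opening: 0.0853
gripper_force: 0.0
```

Run:
```python
from h import *
s,im=snap("wrist","w1")
print(s["tool_pos"],pix("wrist",[[.514,-.372,.05],[.514,-.372,0]],s))
```

```text
[ 0.50983599 -0.37049931  0.20235098] [[328.95211554 236.41740899]
 [328.85548876 222.46678772]]
```

View pics/w1.png

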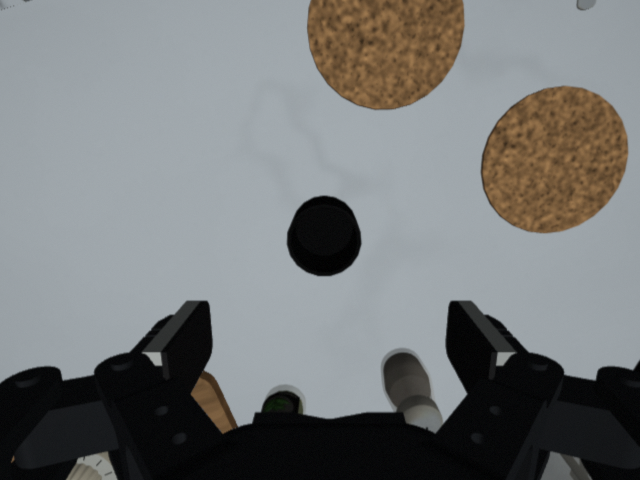

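The wrist view shows the cup with its rim centre about (324.5,239), bottom edge at row 276 and width 74 px; both pads are well outside it.

Run:
```python
from h import *
s=env.get_state(); c=w("wrist",(324.5,239),.05,s)[0]; print(c, w("wrist",[(287.5,239),(361,239)],.05,s))
M=R.from_quat(s["tcp_rot"]).as_matrix()
print("shift tool mm",1000*M.T@(np.array([c[0],c[1],.028])-s["tool_pos"]))
```

```text
[ 0.51604472 -0.37529871  0.05      ] [[ 0.50873334 -0.40182082  0.05      ]
 [ 0.52325779 -0.34913317  0.05      ]]
shift tool mm [ -7.52868463  -4.02804527 175.90655059]
```

>>> drive_tool(motion=[[0,-7,-4,40,0],[0,0,0,45,0],[0,0,0,40,0],[0,0,0,30,0],[0,0,0,20,0]])

```text
t: 3.05
tool_pos: [0.5167, -0.3747, 0.0293]
tcp_rot: [0.133, 0.991, 0.0, -0.001]
ft_force: [-0.7, -1.1, 1.3]
opening: 0.0855
gripper_force: 0.0
```

>>> drive_tool(motion=[[0,0,0,0,0],[1,0,0,0,0],[1,0,0,0,0],[1,0,0,0,0],[1,0,0,0,0]])

```text
t: 3.55
tool_pos: [0.5178, -0.3765, 0.0328]
tcp_rot: [0.133, 0.991, -0.001, 0.001]
ft_force: [0.1, 3.6, 13.8]
opening: 0.0551
gripper_force: 61.3
```

>>> drive_tool(motion=[[1,0,0,0,0],[1,0,0,0,0],[1,0,0,0,0]])

```text
t: 3.85
tool_pos: [0.5178, -0.3765, 0.0328]
tcp_rot: [0.133, 0.991, -0.001, 0.001]
ft_force: [-1.2, 4.1, 14.2]
opening: 0.0551
gripper_force: 61.3
```

>>> drive_tool(motion=[[1,0,0,-15,0],[1,0,0,-25,0],[1,10,20,-20,0],[1,18,39,0,0],[1,18,39,0,0]])

```text
t: 4.35
tool_pos: [0.4988, -0.2692, 0.0927]
tcp_rot: [0.134, 0.991, -0.001, 0.002]
ft_force: [0.4, 0.7, -1.7]
opening: 0.0553
gripper_force: 63.6
```

>>> drive_tool(motion=[[1,18,39,0,0],[1,18,39,0,0],[1,18,39,0,0],[1,18,39,0,0],[1,18,39,0,0]])

```text
t: 4.85
tool_pos: [0.4634, -0.0563, 0.0919]
tcp_rot: [0.134, 0.991, -0.0, 0.001]
ft_force: [0.5, 0.3, -0.7]
opening: 0.055
gripper_force: 63.6
```

>>> drive_tool(motion=[[1,6,15,0,0],[1,0,0,0,0],[1,0,0,0,0]])

```text
t: 5.15
tool_pos: [0.4622, -0.0418, 0.0914]
tcp_rot: [0.133, 0.991, -0.0, 0.001]
ft_force: [0.6, -0.7, -0.6]
opening: 0.0555
gripper_force: 63.6
```

Run:
```python
from h import *
s,im=snap("wrist","w2"); s2,im2=snap("scene","s2")
M=R.from_quat(s["tcp_rot"]).as_matrix()
print(s["tool_pos"],s["tcp_rot"],1000*M.T@(np.array([.459,-.041,s["tool_pos"][2]])-s["tool_pos"]))
a=np.linspace(0,6.3,60); 
for c in pix("wrist",np.c_[.459+.045*np.cos(a),-.041+.045*np.sin(a),0*a+.004],s): cv2.circle(im,tuple(int(v) for v in c),1,(0,0,255),-1)
cv2.imwrite("pics/w2b.png",np.hstack([im[:,100:560],cv2.resize(im2[220:340,220:380],(340,255))] if 0 else [im]))
```

```text
[ 0.46222624 -0.04180307  0.09135457] [ 1.32982320e-01  9.91117872e-01 -1.70735006e-04  1.01854946e-03] [ 3.32381521 -0.07578324 -0.00685663]
```

View pics/w2b.png

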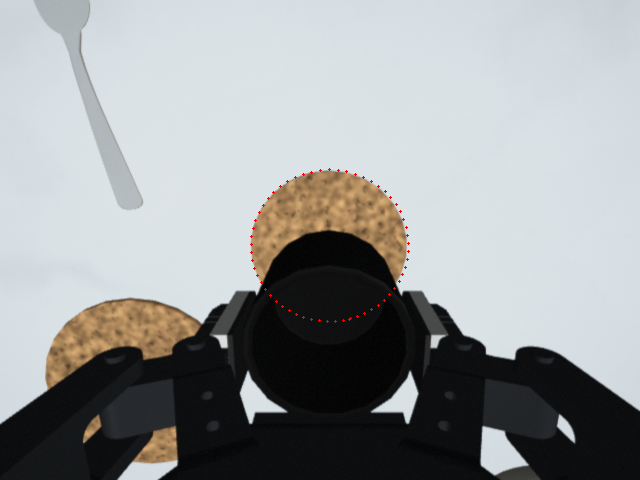

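Run:
```python
from h import *
s=env.get_state(); c=w("wrist",[(329,340),(245,340),(413,340)],.1086,s)
M=R.from_quat(s["tcp_rot"]).as_matrix()
print(c,1000*(c-s["tool_pos"])@M)
```

```text
[[ 0.45776652 -0.04186506  0.1086    ]
 [ 0.45080094 -0.06720658  0.1086    ]
 [ 0.46472744 -0.0165405   0.1086    ]] [[  4.40083121  -0.56285656 -17.68578355]
 [  4.39509018 -26.84425775 -17.68421853]
 [  4.4065684   25.70095316 -17.68734752]]
```

>>> drive_tool(motion=[[1,1,0,20,0],[1,0,0,15,0],[1,0,0,8,0],[1,0,0,3,0],[1,0,0,0,0]])

```text
t: 5.75
tool_pos: [0.4606, -0.0417, 0.0442]
tcp_rot: [0.134, 0.991, -0.0, -0.0]
ft_force: [0.1, 0.6, -0.4]
opening: 0.0557
gripper_force: 63.6
```

>>> drive_tool(motion=[[1,0,0,2,0],[1,0,0,2,0],[1,0,0,0,0]])

```text
t: 6.05
tool_pos: [0.4606, -0.0413, 0.0404]
tcp_rot: [0.133, 0.991, -0.0, 0.0]
ft_force: [-0.3, 0.8, -1.0]
opening: 0.0554
gripper_force: 63.6
```

>>> drive_tool(motion=[[1,0,0,2,0],[1,0,0,1,0],[1,0,0,0,0]])

```text
t: 6.35
tool_pos: [0.4604, -0.0413, 0.0372]
tcp_rot: [0.133, 0.991, -0.0, -0.0]
ft_force: [-0.7, 0.2, -1.5]
opening: 0.055
gripper_force: 63.6
```

>>> drive_tool(motion=[[1,0,0,1,0],[1,0,0,0,0]])

```text
t: 6.55
tool_pos: [0.4604, -0.0413, 0.0368]
tcp_rot: [0.133, 0.991, -0.0, 0.0]
ft_force: [-2.8, 1.3, 14.7]
opening: 0.0553
gripper_force: 65.2
```

>>> drive_tool(motion=[[1,0,0,1,0],[1,0,0,0,0]])

```text
t: 6.75
tool_pos: [0.4604, -0.0413, 0.0366]
tcp_rot: [0.133, 0.991, -0.0, 0.001]
ft_force: [-7.9, 2.1, 43.7]
opening: 0.0553
gripper_force: 67.8
```

>>> drive_tool(motion=[[1,0,0,-1.3,0],[1,0,0,0,0],[0,0,0,0,0],[0,0,0,0,0],[0,0,0,0,0]])

```text
t: 7.25
tool_pos: [0.4604, -0.0413, 0.0364]
tcp_rot: [0.133, 0.991, 0.0, -0.0]
ft_force: [-0.6, -1.0, 0.7]
opening: 0.0858
gripper_force: 0.0
```

>>> drive_tool(motion=[[0,0,0,0,0],[0,0,0,-10,0],[0,0,0,-25,0],[0,0,0,-40,0],[0,0,0,-45,0]])

```text
t: 7.75
tool_pos: [0.4596, -0.0412, 0.158]
tcp_rot: [0.134, 0.991, 0.0, -0.001]
ft_force: [1.5, 0.1, 1.2]
opening: 0.0853
gripper_force: 0.0
```

>>> drive_tool(motion=[[0,0,0,-40,0],[0,0,0,0,0],[0,0,0,0,0]])

```text
t: 8.05
tool_pos: [0.4607, -0.0414, 0.1979]
tcp_rot: [0.133, 0.991, -0.0, 0.001]
ft_force: [-0.3, -0.2, -1.5]
opening: 0.0854
gripper_force: 0.0
```

Run:
```python
from h import *
s,im=snap("wrist","w3")
print(s["tool_pos"],s["opening"])
a=np.linspace(0,6.3,60)
for r,c0,z in((.045,(.459,-.041),.004),(.028,(.4595,-.0415),.054)):
  for c in pix("wrist",np.c_[c0[0]+r*np.cos(a),c0[1]+r*np.sin(a),0*a+z],s): cv2.circle(im,tuple(int(v) for v in c),1,(0,0,255),-1)
cv2.imwrite("pics/w3b.png",im)
```

```text
[ 0.4606967  -0.04136188  0.19786117] 0.08543226657005543
```

View pics/w3b.png

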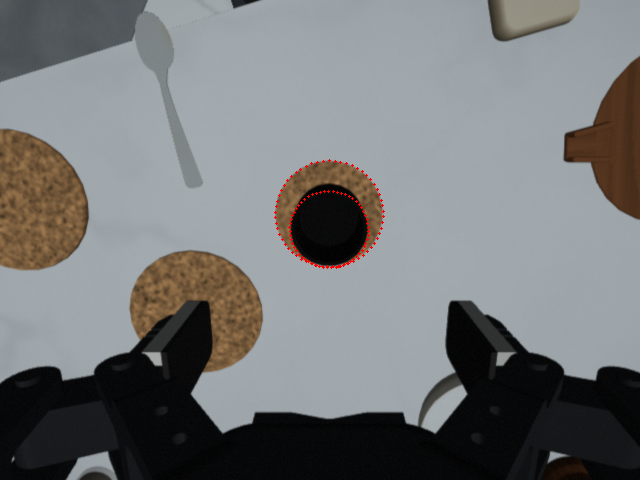

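The cup stands on the cork; the rim overlay at (330,230) and the coaster overlay at (330,214) both match. Next is the dish.

>>> drive_tool(motion=[[0,11,44,0,0],[0,11,44,0,0],[0,11,44,0,0],[0,12,44,0,0],[0,12,44,0,0]])

```text
t: 8.6
tool_pos: [0.4626, 0.1875, 0.1953]
tcp_rot: [0.134, 0.991, -0.001, -0.001]
ft_force: [1.0, -0.3, 0.4]
opening: 0.0852
gripper_force: 0.0
```

>>> drive_tool(motion=[[0,12,46,0,-8],[0,0,0,0,0],[0,0,0,0,0]])

```text
t: 8.9
tool_pos: [0.4633, 0.234, 0.1952]
tcp_rot: [0.063, 0.998, -0.001, -0.001]
ft_force: [0.2, 0.0, 0.5]
opening: 0.0855
gripper_force: 0.0
```

Run:
```python
from h import *
s,im=snap("wrist","w4"); print(s["tool_pos"],s["tcp_rot"])
```

```text
[0.46332151 0.23402179 0.19522947] [ 6.31414225e-02  9.98003607e-01 -6.38560420e-04 -1.24615844e-03]
```

View pics/w4.png

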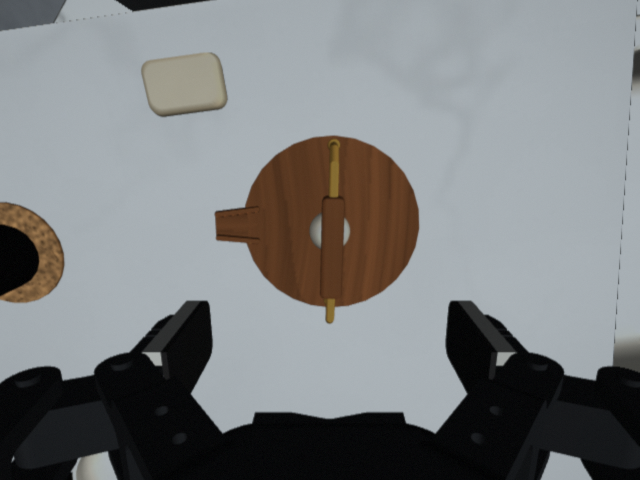

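The wrist view shows the bar running from about (334,198) to (331.5,298), the brass ends at (334,143) and (330,321), the spout tip at (216,225) and the disc centre near (332,221).

Run:
```python
from h import *
s=env.get_state(); im=cv2.imread("pics/w4.png"); hsv=cv2.cvtColor(im,cv2.COLOR_BGR2HSV)
f=((hsv[:,:,1]>90)).astype(np.uint8); f[:,:200]=0; n,l=cv2.connectedComponents(f); ys,xs=np.where(l==l[230,280])
h=cv2.convexHull(np.c_[xs,ys])[:,0]; P=w("wrist",h,.02,s)[:,:2]
# circle fit on hull pts away from spout
from scipy.optimize import least_squares
k=(h[:,0]>262)&(h[:,1]<310)&~((abs(h[:,0]-334)<12)); 
q=least_squares(lambda a:np.hypot(*(P[k]-a[:2]).T)-a[2],[.465,.234,.07],loss="soft_l1",f_scale=.001).x; print("disc",q)
mask=l==l[230,280]; row=np.where(mask.any(0))[0][0]; col=xs.min()
sp=np.c_[xs,ys][xs<=col+1].mean(0); print("spout px",sp,"bbox",xs.min(),xs.max(),ys.min(),ys.max())
S=w("wrist",sp,.025,s)[0]; d=S[:2]-q[:2]; print("spout",S,np.hypot(*d),np.degrees(np.arctan2(d[1],d[0])))
b=w("wrist",[(334,198),(331.8,298)],.09,s); print("bar",b,b.mean(0),np.linalg.norm(b[1]-b[0])); d=b[0]-b[1]; print(np.degrees(np.arctan2(d[1],d[0])))
b2=w("wrist",[(334,143),(330,321)],.085,s); d=b2[0]-b2[1]; print(b2.mean(0),np.linalg.norm(d),np.degrees(np.arctan2(d[1],d[0])))
M=R.from_quat(s["tcp_rot"]).as_matrix(); print("yang",np.degrees(np.arctan2(M[1,1],M[0,1])))
g=np.array([*b.mean(0)[:2],.082]); print(1000*M.T@(g-s["tool_pos"]))
```

```text
disc [0.46529612 0.2336824  0.06878061]
spout px [215.88235294 218.47058824] bbox 215 418 136 322
spout [0.44698372 0.14577331 0.025     ] 0.08979616919262591 -101.76704553608576
bar [[0.43323866 0.23929293 0.09      ]
 [0.49698448 0.22983864 0.09      ]] [0.46511157 0.23456579 0.09      ] 0.06444310399650821
171.56382529506624
[0.4584322  0.23483026 0.085     ] 0.11494141043143057 171.49069083277317
yang 82.64984506579755
[ -1.65403808   1.85892868 113.44486732]
```

>>> drive_tool(motion=[[0,-1.7,1.9,30,1.2],[0,0,0,35,0],[0,0,0,30,0],[0,0,0,15,0],[0,0,0,7,0]])

```text
t: 9.45
tool_pos: [0.4654, 0.2333, 0.0778]
tcp_rot: [0.076, 0.997, -0.001, -0.002]
ft_force: [0.6, -0.0, 0.0]
opening: 0.0856
gripper_force: 0.0
```

Run:
```python
from h import *
s,im=snap("wrist","w5"); print(s["tool_pos"],s["tcp_rot"])
M=R.from_quat(s["tcp_rot"]).as_matrix(); print("yang",np.degrees(np.arctan2(M[1,1],M[0,1])))
```

```text
[0.46535405 0.23332471 0.07782535] [ 7.58183741e-02  9.97120075e-01 -7.95725521e-04 -1.58013222e-03]
yang 81.3036537718098
```

View pics/w5.png

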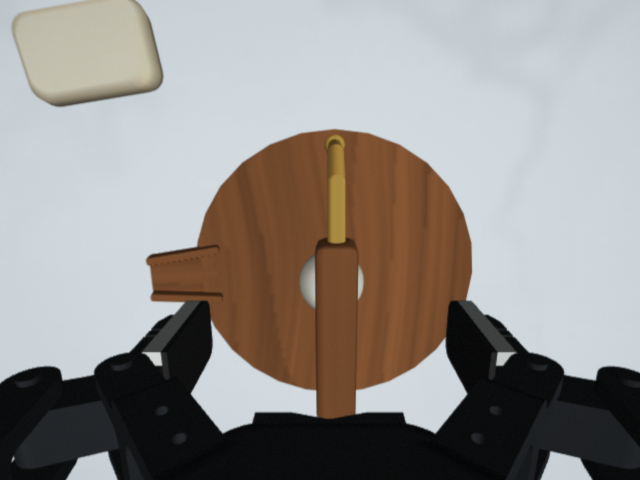

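The bar's axis is at column 336 and the middle of the pads at 329, so I shift +2 mm in tool y before closing.

>>> drive_tool(motion=[[0,0,2,0,0],[0,0,0,0,0],[0.3,0,0,0,0],[0.5,0,0,0,0],[0.6,0,0,0,0]])

```text
t: 10.0
tool_pos: [0.4667, 0.2372, 0.08]
tcp_rot: [0.074, 0.997, 0.0, 0.0]
ft_force: [0.4, -0.2, 0.4]
opening: 0.0442
gripper_force: 0.0
```

>>> drive_tool(motion=[[0.7,0,0,0,0],[0.75,0,0,0,0],[0.8,0,0,0,0],[0.85,0,0,0,0],[0.9,0,0,0,0]])

```text
t: 10.5
tool_pos: [0.4664, 0.2371, 0.0795]
tcp_rot: [0.074, 0.997, -0.0, -0.0]
ft_force: [-0.5, -1.3, -1.0]
opening: 0.0126
gripper_force: 60.7
```

>>> drive_tool(motion=[[1,0,0,0,0],[1,0,0,0,0],[1,0,0,0,0]])

```text
t: 10.8
tool_pos: [0.4665, 0.2371, 0.0795]
tcp_rot: [0.075, 0.997, 0.0, -0.0]
ft_force: [0.2, -0.5, -1.8]
opening: 0.0128
gripper_force: 60.6
```

>>> drive_tool(motion=[[1,0,0,-1,0],[1,0,0,-2,0],[1,0,0,-3,0],[1,0,0,-4,0],[1,0,0,-5,0]])

```text
t: 11.3
tool_pos: [0.4665, 0.2371, 0.095]
tcp_rot: [0.075, 0.997, -0.0, -0.0]
ft_force: [-0.8, -0.1, -2.1]
opening: 0.0128
gripper_force: 60.6
```

>>> drive_tool(motion=[[1,0,0,-6,0],[1,0,0,-6,0],[1,0,0,-6,0],[1,0,0,-6,0],[1,0,0,-6,0]])

```text
t: 11.8
tool_pos: [0.4666, 0.2371, 0.1251]
tcp_rot: [0.074, 0.997, 0.0, 0.0]
ft_force: [-0.5, 0.9, -2.4]
opening: 0.0127
gripper_force: 60.6
```

>>> drive_tool(motion=[[1,0,0,-6,0],[1,0,0,-5,0],[1,0,0,-4,0],[1,0,0,-3,0],[1,0,0,-2,0]])

```text
t: 12.3
tool_pos: [0.4666, 0.2371, 0.1448]
tcp_rot: [0.075, 0.997, 0.0, 0.0]
ft_force: [-0.7, 0.5, -2.1]
opening: 0.0129
gripper_force: 60.6
```

Run:
```python
from h import *
s,im=snap("wrist","w6"); s2,im2=snap("scene","s6"); print(s["tool_pos"],s["tcp_rot"],s["opening"],s["ft_force"],s["torque"],s["joint_pos"])
M=R.from_quat(s["tcp_rot"]).as_matrix(); print("yang",np.degrees(np.arctan2(M[1,1],M[0,1])))
cv2.imwrite("pics/c6.png",np.hstack([cv2.resize(im,(400,300)),cv2.resize(im2[170:290,160:320],(400,300))]))
```

```text
[0.46655798 0.23709241 0.14480641] [7.45173307e-02 9.97219718e-01 1.37401308e-05 2.07332795e-05] 0.012852032040017053 [-0.70471757  0.52152036 -2.11221152] [-0.00746315 -0.00147704  0.00767182] [ 3.56029698e-01  4.80783187e-01  1.71136476e+00  9.42378058e-06
  9.49395557e-01 -1.06559918e+00]
yang 81.45302046277943
```

View pics/c6.png

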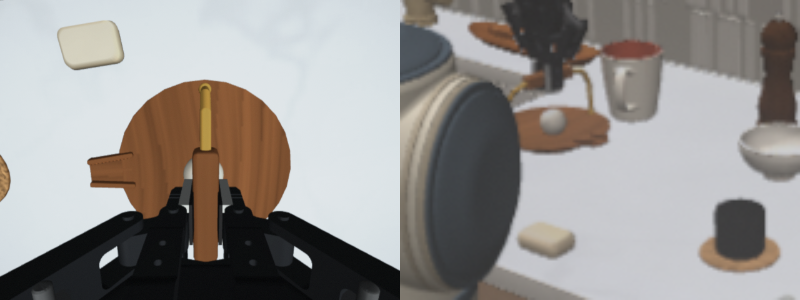

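The dish is lifted level; the ball is in the middle at (552,122) in the right half. Now the quarter turn, clockwise from above.

>>> drive_tool(motion=[[1,0,0,0,1],[1,0,0,0,2],[1,0,0,0,3],[1,0,0,0,4],[1,0,0,0,5]])

```text
t: 12.9
tool_pos: [0.4664, 0.2371, 0.1443]
tcp_rot: [0.206, 0.979, -0.0, -0.0]
ft_force: [-0.3, -0.3, -2.9]
opening: 0.0129
gripper_force: 60.5
```

>>> drive_tool(motion=[[1,0,0,0,5],[1,0,0,0,5],[1,0,0,0,5],[1,0,0,0,5],[1,0,0,0,5]])

```text
t: 13.4
tool_pos: [0.4664, 0.237, 0.1443]
tcp_rot: [0.413, 0.911, -0.0, -0.0]
ft_force: [-0.1, -0.5, -1.9]
opening: 0.0128
gripper_force: 60.5
```

>>> drive_tool(motion=[[1,0,0,0,5],[1,0,0,0,5],[1,0,0,0,5],[1,0,0,0,5],[1,0,0,0,5]])

```text
t: 13.9
tool_pos: [0.4664, 0.237, 0.1443]
tcp_rot: [0.6, 0.8, -0.0, -0.0]
ft_force: [0.4, -0.0, -2.7]
opening: 0.0127
gripper_force: 60.5
```

>>> drive_tool(motion=[[1,0,0,0,5],[1,0,0,0,4],[1,0,0,0,3],[1,0,0,0,2.4],[1,0,0,0,2]])

```text
t: 14.4
tool_pos: [0.4664, 0.237, 0.1443]
tcp_rot: [0.708, 0.707, -0.0, -0.0]
ft_force: [0.6, 0.1, -3.1]
opening: 0.013
gripper_force: 60.5
```

Run:
```python
from h import *
s=env.get_state(); print(s["tool_pos"],s["tcp_rot"],s["joint_pos"])
M=R.from_quat(s["tcp_rot"]).as_matrix(); print("yang",np.degrees(np.arctan2(M[1,1],M[0,1])))
```

```text
[0.4664245  0.23704129 0.144316  ] [ 7.07707008e-01  7.06506001e-01 -2.28282498e-04 -1.00878605e-04] [ 3.56035580e-01  4.81542696e-01  1.71175676e+00 -7.62411385e-06
  9.48792317e-01  3.57738505e-01]
yang -0.09731818754655007
```

>>> drive_tool(motion=[[1,-2,1,0,0],[1,-4,2,0,0],[1,-6,3,0,0],[1,-8,4,0,0],[1,-10,5,0,0]])

```text
t: 14.9
tool_pos: [0.4819, 0.2063, 0.1446]
tcp_rot: [0.707, 0.708, -0.0, -0.0]
ft_force: [0.6, -0.6, -1.1]
opening: 0.0128
gripper_force: 60.6
```

>>> drive_tool(motion=[[1,-12,5,0,0],[1,-12,5,0,0],[1,-12,5,0,0],[1,-12,5,0,0],[1,-12,5,0,0]])

```text
t: 15.4
tool_pos: [0.5071, 0.146, 0.1446]
tcp_rot: [0.707, 0.707, -0.0, 0.0]
ft_force: [0.6, 0.6, -3.2]
opening: 0.0126
gripper_force: 60.6
```

>>> drive_tool(motion=[[1,-12,5,0,0],[1,-12,5,0,0],[1,-12,5,0,0],[1,-12,5,0,0],[1,-12,5,0,0]])

```text
t: 15.9
tool_pos: [0.5321, 0.0862, 0.1446]
tcp_rot: [0.707, 0.707, -0.0, 0.0]
ft_force: [-0.2, 0.8, -2.2]
opening: 0.0128
gripper_force: 60.6
```

>>> drive_tool(motion=[[1,-12,4,0,0],[1,-12,4,0,0],[1,-12,3,0,0],[1,-12,2,0,0],[1,-12,2,0,0]])

```text
t: 16.4
tool_pos: [0.5468, 0.0262, 0.1446]
tcp_rot: [0.707, 0.707, -0.0, -0.0]
ft_force: [0.4, 0.4, -2.2]
opening: 0.0128
gripper_force: 60.6
```

>>> drive_tool(motion=[[1,-12,2,0,0],[1,-10,1,0,0],[1,-10,0,0,0],[1,-8,0,0,0],[1,-8,0,0,0]])

```text
t: 16.9
tool_pos: [0.5497, -0.0214, 0.1446]
tcp_rot: [0.707, 0.707, -0.0, -0.0]
ft_force: [-1.3, -0.1, -2.4]
opening: 0.0127
gripper_force: 60.6
```

>>> drive_tool(motion=[[1,-7,0,0,0],[1,-5,0,0,0],[1,-4,0,0,0],[1,-3,0,0,0],[1,-1.5,0,0,0]])

```text
t: 17.4
tool_pos: [0.5498, -0.0415, 0.1446]
tcp_rot: [0.707, 0.707, -0.0, 0.0]
ft_force: [-0.4, 0.2, -2.8]
opening: 0.0127
gripper_force: 60.6
```

>>> drive_tool(motion=[[1,0,0,0,0],[1,0,0,0,0],[1,0,0,0,0],[1,0,0,0,0],[1,0,0,0,0]])

```text
t: 17.9
tool_pos: [0.5498, -0.0412, 0.1446]
tcp_rot: [0.707, 0.708, 0.0, -0.0]
ft_force: [-0.2, 0.8, -1.5]
opening: 0.0126
gripper_force: 60.6
```

Run:
```python
from h import *
s,im=snap("wrist","w7"); s2,im2=snap("scene","s7"); s3,im3=snap("top","t7"); print(s["tool_pos"],s["tcp_rot"],s["joint_pos"])
M=R.from_quat(s["tcp_rot"]).as_matrix(); print("yang",np.degrees(np.arctan2(M[1,1],M[0,1])))
p=s["tool_pos"]; print("spout exp wrist/scene/top",[np.round(pix(n,[p[0]-.09,p[1],p[2]-.0795+.025],s)) for n in("wrist","scene","top")],"cup",np.round(pix("wrist",[.4595,-.0415,.054],s)))
o=np.hstack([im,cv2.resize(im2[190:310,230:390],(640,480))]); o2=cv2.resize(im3[190:310,230:390],(640,480))
cv2.imwrite("pics/c7.png",cv2.resize(np.vstack([o,np.hstack([o2,0*o2])]),(800,600)))
```

```text
[ 0.54982136 -0.04117672  0.14458597] [ 7.06683293e-01  7.07530016e-01  6.23279526e-06 -5.27551436e-06] [-1.83068835e-01  5.13011692e-01  1.64328624e+00  1.94960640e-05
  9.85296368e-01 -1.84277056e-01]
yang 0.06860867444660428
spout exp wrist/scene/top [array([[148., 273.]]), array([[295., 241.]]), array([[306., 264.]])] cup [[175. 252.]]
```

View pics/c7.png

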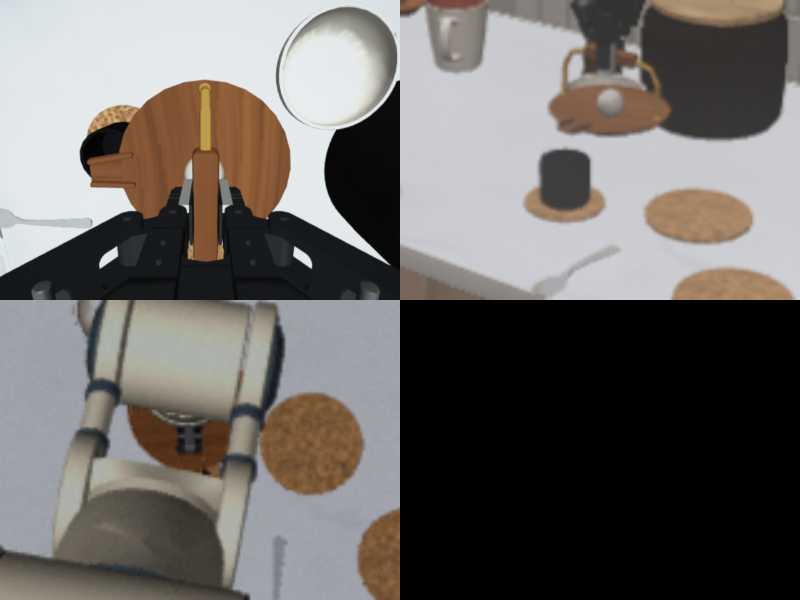

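The wrist view shows the spout tip at about full-frame (142,272), against (148,273) expected, over the cup. The scene view shows the ball in the middle of the level dish, the cup on its coaster and the bystanders unmoved. Handing in.

```bash
python3 -c "
from station import env
print(env.sign_off())"
```

```text
the job is handed in; nothing more can be done
None
```

The job is handed in, with no verdict shown: the cup stands on the smallest coaster, and the dish is held level behind it, ball in the middle, spout square to the front edge and about 35 mm above the cup's mouth.

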